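Pack out the glue clamp and hold it shut

ROBOT

A 7-joint arm with a two-finger parallel gripper is mounted at the origin on the work surface. World frame = base frame: x ahead of the robot, y to its left, z up, the work surface at z = 0. Lengths are in m, angles in rad, forces in N, time in s.
With the tool pointing down it reaches from about 0.35 to 0.9 m from the base axis. Payload 7.2 kg.
Tool frame: the origin (TCP) lies at the very end of the fingers, on their centre line; the grasp point (between the pads) lies 19 mm behind it; z points along the fingers, y is the line along which they close (so a half turn about z gives the same grasp; the last joint's range is limited). The gripper opens to 85 mm and grips with 20 to 120 N. Pads are 22 mm wide; open, the fingers measure 114 mm over their backs; the gripper's body (76 mm by 85 mm) begins 54 mm behind the grasp point. The pads swing forward as they close: fully open they stand 13 mm farther back than shut.
Start: joints at [-1.262, 0.411, -0.013, 1.596, 0.006, 1.134, -0.082], TCP at [0.23, 0.581, 0.231] pointing down, gripper open.
Joint ranges: [-2.95, 2.95], [-0.29, 1.99], [-1.47, 1.44], [0.14, 2.54], [-1.03, 4.17], [0.13, 1.85], [-2.86, 2.86]. Speed limits (rad/s): [2.39, 2.39, 3.01, 3.01, 3.14, 3.14, 3.14].

INTERFACE

Orientations are given as a unit quaternion [x, y, z, w].
In Python, from rig import r gives the robot as it stands.
- The arm moves only by the tool apply_moves, never from a script. Its argument "plan" is a list of rows, each an object with "slide": the shift along the tool's x, y, z normalised to -1 to 1, where 1 is 0.4 m, a list of three; "dr": the turn, a rotation vector about the tool's x, y, z normalised to -1 to 1, where 1 is 360 degrees, a list of three. A call has 1 to 20 rows; each row is the pose to reach, as a shift and turn from the pose commanded when the call began, along the tool's axes at that moment, turning the shorter way round; what a row does not reach only later rows make up. A row lasts 1/8 s, in which the tool goes at most 62.5 mm and 10.7 degrees, less where a joint would pass 70% of its speed; a pose out of reach is approached as far as the arm can. A call with a number of a shift or a turn outside -1 to 1 is refused whole. A call with a gripper value outside its range is refused whole. "gripper" is the opening, from 0 (shut) to 1 (fully open), set as the call begins (left out, the last holds). The fingers move at their own pace and stop on an object; "grip_force" is the grip in N (left out, the last holds). Time passes only in rows, so rows that repeat a pose let the fingers close. It gives the time, the measured TCP pose, the force, the opening and the grip force at its end, in the units of the state.
- r.observe(): the state, without advancing time (a new reading comes with each control period).
- r.snapshot(name): name is "scene" or "top" or "wrist"; returns a dict with "frame" (420x560x3 uint8, red, green, blue), "z_map" (420x560 float32, m along the optical axis (not along the pixel's ray), 0 where there is no reading), "fx", "fy", "cx", "cy" (pixels), "dist" ([k1, k2, p1, p2, k3] as OpenCV has them; the pictures are not rectified), "R" (3x3) and "t" (3): a world point X has camera coordinates R X + t; the wrist camera has in their place "T_tool_cam" (4x4, takes a point from camera to tool coordinates, whose origin is the TCP and whose axes are the flange's). Camera axes: x right, y down, z forward; pixel columns grow to the right and rows downward; lengths in m; the calibration is good to about 2 mm. A picture is of the moment at which its call begins: read the wrist's pose just before it.
- r.job_done(): hands the job in; it is judged then, once.
The state is a dict: "time": time; "joint_positions": joint angles; "joint_vel": joint speeds; "joint_efforts": joint torques, N m; "position": TCP position; "tcp_rot": TCP orientation; "ft_force": force on the tool from outside, world axes, zero at the start; "torque": the same for the moment, N m; "finger_gap": finger opening in m; "finger_force": force on a finger pad.
Only numpy, scipy, OpenCV 4.12 (cv2) and the standard library are available. Lean on these libraries where they do the work, as an engineer would, in place of code of your own. Each camera call takes 0.05 s, during which the arm holds its last target. There are 200 camera calls.

TASK

Hang U-shaped wooden packers astride the bar of the glue clamp, side by side in the gap between the spring jaw and the turned hub, adding packers until the jaw can close on them before its short travel runs out. Then push the jaw by its upright handle until you feel it squeeze the packers firmly against the hub. Finish while still holding it pushed shut (the spring opens it if you let go), touching the handle and not the packers, with the goblet and the solid offcut that stand among the packers left where they are.

Things in the scene. Friction and masses are not known exactly. Their poses are not given: they have to be found in the camera images.
- rack: glue clamp fixed to the bench: plywood base 100 (own x) x 400 (own y) x 20 mm, straight steel bar along own y on a 44 mm wide post at each end. Bar: 18 mm wide, round top 100 mm and lower edge 74 mm above the bench. Own +y runs from jaw to hub. Origin: centre of the base's underside, straight below the bar. A packer hung on the bar has feet at 40 mm, top at 120 mm above the bench
- bar_top (a point): point on the top line of the bar, midway along it (own y = 0 of the rack), 100 mm above the bench; axes as the rack's
- jaw_face (a point): centre of the jaw's flat front face, 85 mm above the bench; axes as the rack's, +y closes. The jaw is a dark wooden block riding on the bar: 40 mm wide, 62 to 112 mm above the bench, reaching 90 mm behind this face. Open, the face lies at own y = -70 mm of the rack
- jaw_handle (a point): grip point on the axis of the jaw's upright round handle, 163 mm above the bench. Handle: 22 mm diameter, 75 mm behind the jaw's face, from 112 to 180 mm above the bench. It moves with the jaw
- jaw (a joint): travel of the jaw along the bar towards the hub (m): 0 fully open, 0.028 the end of its travel (a hard stop, which also feels like a firm push). A light spring of about 2 N (open) to 3.5 N (end of travel) pushes it back to 0
- hub: turned wooden hub pinned on the bar, a fixed workpiece. Origin: centre of its flat face towards the jaw, 85 mm above the bench; axes as the rack's. Face 40 mm across; it extends 94 mm to +y, 54 mm across beyond 30 mm. The gap from the open jaw's face to this face is 46 to 74 mm: two or three packers leave a rest that the jaw's 28 mm travel can close
- packer0: one of four identical U-shaped packers of pale wood, 52 mm wide (own x), 16 mm thick (own y), 80 mm tall, standing on its two legs. Slot between the legs: 22 mm wide, open at the bottom, 60 mm deep; bridge above it 20 mm. Grip it across the 52 mm width. Origin: midway between the feet, at the underside. About 35 g
- packer1: one of four identical U-shaped packers of pale wood, 52 mm wide (own x), 16 mm thick (own y), 80 mm tall, standing on its two legs. Slot between the legs: 22 mm wide, open at the bottom, 60 mm deep; bridge above it 20 mm. Grip it across the 52 mm width. Origin: midway between the feet, at the underside. About 35 g
- packer2: one of four identical U-shaped packers of pale wood, 52 mm wide (own x), 16 mm thick (own y), 80 mm tall, standing on its two legs. Slot between the legs: 22 mm wide, open at the bottom, 60 mm deep; bridge above it 20 mm. Grip it across the 52 mm width. Origin: midway between the feet, at the underside. About 35 g
- packer3: one of four identical U-shaped packers of pale wood, 52 mm wide (own x), 16 mm thick (own y), 80 mm tall, standing on its two legs. Slot between the legs: 22 mm wide, open at the bottom, 60 mm deep; bridge above it 20 mm. Grip it across the 52 mm width. Origin: midway between the feet, at the underside. About 35 g
- goblet: bystander: small turned wooden goblet, foot 48 mm across, 90 mm tall, upright among the packers; origin at the centre of its foot
- offcut: bystander: solid dark wooden offcut block 45 x 30 x 55 mm tall, no slot, standing among the packers; origin at the centre of its underside
Not all that is in view belongs to the job. Leave any turquoise look-alike of the packer1 alone.

How it is judged:
By the outcome, as a careful person would: the job done as asked, in the order asked, and still so for the second after the job is handed in, while the arm keeps its last pose, push and grip.
It also fails if it takes over 72 s, if anything falls off the work surface, if the arm or the gripper's body presses on something with over 40 N, if the wrist force passes 120 N, or if a joint passes its speed limit or range.

## Working session

There is one attempt and no reset: what is moved stays moved. The work goes in short steps, Python scripts to look and compute and a tool call to move; the robot and the scene stay as the last step left them, time stands still between calls to the robot, and variables do not carry over. Pictures are saved under pics/ and viewed, at most 10 in all, crops included, and the job is handed in when it is done.

Besides the shell and the picture viewer there is one more tool, called as name(argument=value, ...), one argument or row to a line, values as JSON. apply_moves: Moves the arm, as the interface text tells. Scaled input: -1 to 1 covers 0.4 m each way for a shift and 360 degrees each way for a turn. Its arguments: {"type":"object","properties":{"plan":{"type":"array"},"gripper":{"type":"number"},"grip_force":{"type":"number"}},"required":["plan"]}

```bash
mkdir -p pics; ls
cat > h.py <<'E'
import numpy as np, cv2
from rig import r
def snap(n):
    s=r.snapshot(n); np.savez(f'{n}.npz',**s); return s
def world(s,T=None):
    h,w=s['z_map'].shape
    K=np.array([[s['fx'],0,s['cx']],[0,s['fy'],s['cy']],[0,0,1.]])
    u,v=np.meshgrid(np.arange(w),np.arange(h))
    p=cv2.undistortPoints(np.stack([u,v],-1).reshape(-1,1,2).astype(np.float64),K,np.array(s['dist'],float)).reshape(h,w,2)
    z=s['z_map'][...,None]; c=np.concatenate([p*z,z],-1)
    if T is None: return (c-np.array(s['t']))@np.array(s['R'])
    return c@T[:3,:3].T+T[:3,3]
E
python3 - <<'E'
from h import *
o=r.observe(); print(o)
for n in('scene','top'):
    s=snap(n); cv2.imwrite(f'pics/{n}0.png',cv2.resize(s['frame'][...,::-1],(800,600)))
E
```

```text
pics
{'time': 0.0, 'joint_positions': array([-1.26218257,  0.41189199, -0.01272431,  1.59703948,  0.00564409,
        1.13427696, -0.08217758]), 'joint_vel': array([-7.30459960e-04, -3.14044676e-04,  6.72478066e-04, -4.20756215e-04,
       -8.04237628e-04,  2.28168592e-05,  9.21236204e-04]), 'joint_efforts': array([ 5.00063416e-04, -6.00636435e+01,  6.82248361e-01, -2.99419159e+01,
        1.37177005e-02,  1.08981269e-02, -7.20204483e-07]), 'position': array([0.22984077, 0.58068331, 0.2304598 ]), 'tcp_rot': array([ 1.87256340e-01,  9.82310765e-01, -7.86455756e-04, -7.52478382e-05]), 'ft_force': array([-1.1429911 , -0.3084213 ,  0.54327823]), 'torque': array([ 0.00778712, -0.05274075,  0.02988989]), 'finger_force': 0.0, 'finger_gap': 0.08555377101747709}
```

View pics/scene0.png

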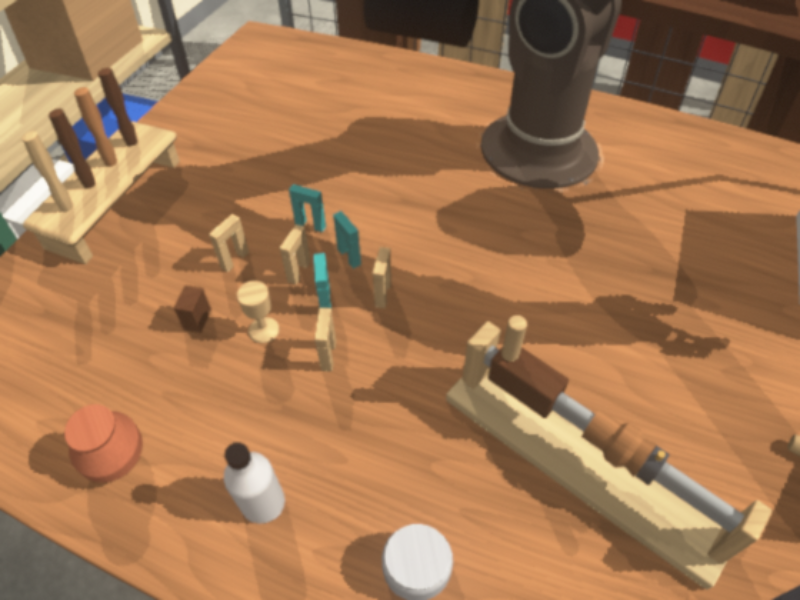

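View pics/top0.png

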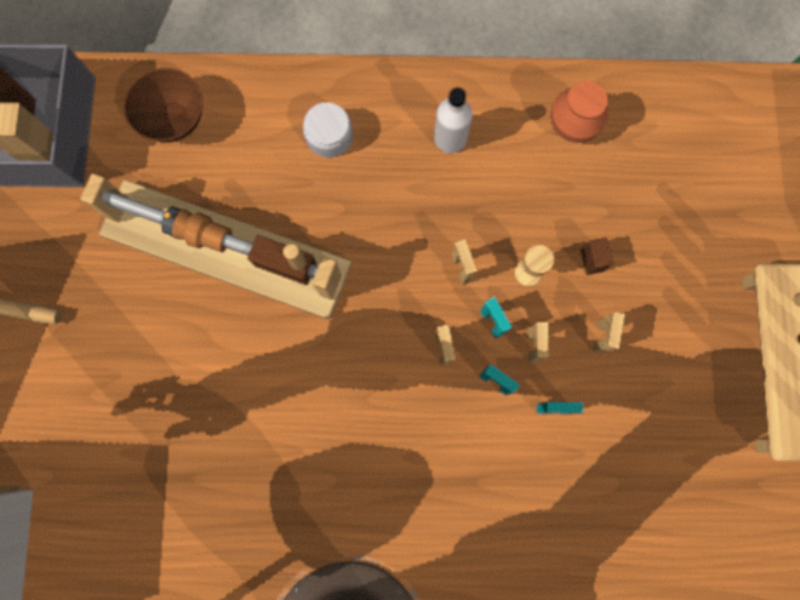

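The top view (800x600 px) shows four pale U packers at (465,260), (446,343), (541,340) and (612,331). There are three turquoise look-alikes at (497,316), (500,379) and (560,408), the goblet at (535,263) and the offcut at (597,255). The clamp runs from (325,280) at the jaw post to (95,190), with the hub at (200,230). Pale colour and U shape identify the packers. Next I'll measure them from depth.

Run:
```python
from h import *
s=dict(np.load('top.npz')); W=world(s); f=s['frame']
hsv=cv2.cvtColor(f,cv2.COLOR_RGB2HSV)
# things above bench between z .065 and .1
def comps(m,lab):
    n,L,st,c=cv2.connectedComponentsWithStats(m.astype(np.uint8),connectivity=8)
    for i in range(1,n):
        if st[i,4]<25: continue
        P=W[L==i]; 
        rc=cv2.minAreaRect((P[:,:2]*1000).astype(np.float32))
        print(lab,(c[i]*800/560).round(),st[i,4],'med',np.median(P,0).round(3),'rect',np.round(rc[0],1),np.round(rc[1],1),round(rc[2],1),'hsv',np.median(hsv[L==i],0))
z=W[...,2]
reg=(W[...,1]<0.02)&(W[...,1]>-.5)&(W[...,0]>.2)&(W[...,0]<.75)
comps((z>.066)&(z<.1)&reg,'top')
comps((z>.03)&(z<.066)&reg,'mid')
rg=(W[...,1]>0)&(W[...,1]<.55)&(W[...,0]>.35)&(W[...,0]<.8)
comps((z>.012)&(z<.03)&rg,'base')
comps((z>.085)&(z<.105)&(hsv[...,1]<80)&rg,'bar')
comps((z>.105)&(z<.118)&rg,'jawtop')
comps((z>.165)&(z<.19)&rg,'handle')
print(np.median(z[300:330,200:260]))
```

```text
top [466. 257.] 200 med [ 0.566 -0.17   0.08 ] rect [ 566.8 -170.6] [51.6 16.8] 18.1 hsv [ 18. 121. 227.]
top [537. 260.] 354 med [ 0.56  -0.276  0.09 ] rect [ 561.9 -277.3] [42.1 41.4] 2.2 hsv [ 18. 121. 230.]
top [497. 315.] 198 med [ 0.477 -0.216  0.08 ] rect [ 478.6 -216.6] [51. 17.] 29.6 hsv [ 89. 205. 172.]
top [614. 330.] 232 med [ 0.457 -0.39   0.08 ] rect [ 458.1 -392.2] [17.1 52.9] 77.6 hsv [ 18. 121. 226.]
top [540. 340.] 220 med [ 0.441 -0.28   0.08 ] rect [ 441.2 -281.2] [51.5 17. ] 1.1 hsv [ 17. 122. 223.]
top [446. 343.] 201 med [ 0.435 -0.141  0.08 ] rect [ 435.3 -141.6] [51.7 16.3] 11.7 hsv [ 17. 123. 158.]
top [500. 378.] 212 med [ 0.384 -0.22   0.08 ] rect [ 384.1 -220.5] [51.5 16.7] 55.6 hsv [ 89.  199.  113.5]
top [563. 408.] 209 med [ 0.343 -0.312  0.08 ] rect [ 342.3 -312.2] [52.9 15.9] 88.3 hsv [ 88. 197. 113.]
mid [598. 254.] 355 med [ 0.582 -0.379  0.054] rect [ 583.7 -382.6] [45.5 32.1] 11.5 hsv [ 11. 160. 108.]
mid [467. 275.] 39 med [ 0.544 -0.173  0.05 ] rect [ 544.9 -174. ] [20.5 10.6] 62.2 hsv [ 17. 125. 124.]
mid [606. 322.] 40 med [ 0.474 -0.388  0.0
[... 1458 characters left out ...]
 rect [538.4  57.8] [10.4 17.2] 70.9 hsv [15. 19. 92.]
jawtop [ 23. 136.] 126 med [0.733 0.495 0.111] rect [738.4 502.3] [33.3 65.4] 51.2 hsv [ 17. 123.  97.]
jawtop [ 94. 189.] 226 med [0.653 0.384 0.115] rect [655.2 386.6] [24.9 44.4] 69.9 hsv [ 17. 123. 213.]
jawtop [189. 224.] 347 med [0.603 0.239 0.108] rect [601.7 239.8] [87.1 35.8] 81.5 hsv [ 13. 162. 161.]
jawtop [276. 257.] 647 med [0.554 0.112 0.112] rect [555.5 104.5] [91.3 40.7] 70.1 hsv [ 11. 159. 109.]
jawtop [324. 273.] 214 med [0.53  0.038 0.115] rect [531.7  38.4] [22.9 43.8] 71.0 hsv [ 17. 122. 221.]
handle [292. 252.] 113 med [0.544 0.075 0.18 ] rect [544.   75.4] [19.9 20.1] 88.3 hsv [ 17. 122. 224.]
0.0002244008034879265
```

The rack origin comes out near (0.5935, 0.2125) with own +y at 70.5° from world x. The open jaw face and the handle both match that within 1 mm. The hub face is near own y = -21.5, so the gap is about 48 mm and two packers should leave a rest of about 16 mm. I'll use the two packers nearest the clamp, at top px (446,343) and (465,260). They are pale, slotted, 80 mm high and 52x16, unlike the turquoise pieces. I'll go above the first one and look.

```bash
cat >> h.py <<'E'
from scipy.spatial.transform import Rotation as Ro
def go(x,y,z,yaw):
    "yaw: angle of tool y axis in world, deg (mod 180), tool down"
    o=r.observe(); R=Ro.from_quat(o['tcp_rot']); 
    c=[]
    for a in (yaw,yaw+180):
        a=np.radians(a); Y=np.array([np.cos(a),np.sin(a),0]); Z=np.array([0,0,-1.]); X=np.cross(Y,Z)
        c.append((R.inv()*Ro.from_matrix(np.stack([X,Y,Z],1))).as_rotvec())
    rv=min(c,key=np.linalg.norm)
    d=R.inv().apply(np.array([x,y,z])-o['position'])
    print('t',round(o['time'],2),'slide',(d/.4).round(4),'dr',(rv/(2*np.pi)).round(4),'rows',np.linalg.norm(d)/.0625,np.degrees(np.linalg.norm(rv))/10.7)
E
python3 - <<'E'
from h import *
go(.40,.15,.26,30)
f=np.load('top.npz')['frame']; c=f[150:310,290:450,::-1]
cv2.imwrite('pics/crop.png',cv2.resize(c,(600,600),interpolation=cv2.INTER_CUBIC))
E
```

```text
t 0.1 slide [-0.7918 -0.8449 -0.0724] dr [-2.000e-04  1.000e-04  1.067e-01] rows 7.424999975208864 3.589984437895399
```

View pics/crop.png

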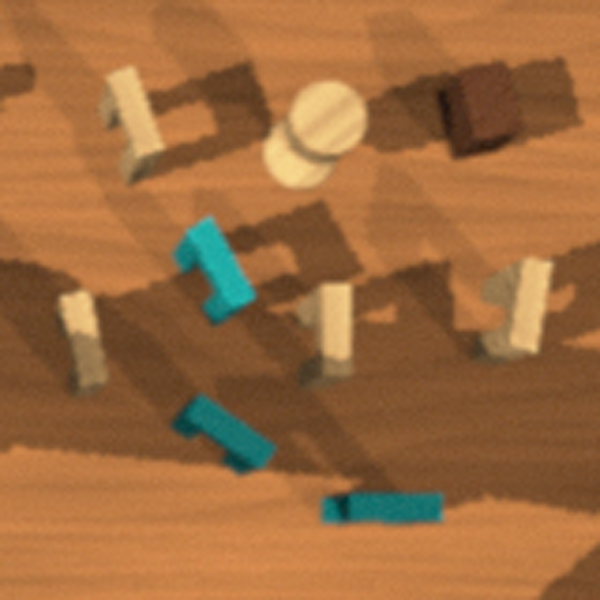

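The crop confirms pale, slotted packers at (82,340) and (130,120), clear of the turquoise pieces at (215,270), (225,430) and (380,507).

apply_moves(
  plan=[
    {"slide":[-0.79,-0.845,-0.07],"dr":[0,0,0.107]},
    {"slide":[-0.79,-0.845,-0.07],"dr":[0,0,0.107]},
    {"slide":[-0.79,-0.845,-0.07],"dr":[0,0,0.107]},
    {"slide":[-0.79,-0.845,-0.07],"dr":[0,0,0.107]},
    {"slide":[-0.79,-0.845,-0.07],"dr":[0,0,0.107]},
    {"slide":[-0.79,-0.845,-0.07],"dr":[0,0,0.107]},
    {"slide":[-0.79,-0.845,-0.07],"dr":[0,0,0.107]},
    {"slide":[-0.79,-0.845,-0.07],"dr":[0,0,0.107]},
  ],
  gripper=0.8,
)

```text
time: 1.1
position: [0.4002, 0.147, 0.2596]
tcp_rot: [0.503, 0.864, 0.0, 0.0]
ft_force: [-0.2, -0.1, 0.0]
finger_gap: 0.0685
finger_force: 0.0
```

```bash
python3 -c "
from h import *
go(.4353,-.1416,.2,11.7)"
```

```text
t 1.1 slide [-0.6706 -0.2806  0.1489] dr [ 0.0001 -0.      0.0498] rows 4.748949753665845 1.6761943258912613
```

apply_moves(
  plan=[
    {"slide":[-0.67,-0.28,0.15],"dr":[0,0,0.05]},
    {"slide":[-0.67,-0.28,0.15],"dr":[0,0,0.05]},
    {"slide":[-0.67,-0.28,0.15],"dr":[0,0,0.05]},
    {"slide":[-0.67,-0.28,0.15],"dr":[0,0,0.05]},
    {"slide":[-0.67,-0.28,0.15],"dr":[0,0,0.05]},
    {"slide":[-0.67,-0.28,0.15],"dr":[0,0,0.05]},
    {"slide":[-0.67,-0.28,0.15],"dr":[0,0,0.05]},
  ],
)

```text
time: 1.98
position: [0.4356, -0.1371, 0.199]
tcp_rot: [0.63, 0.776, -0.0, -0.0]
ft_force: [0.6, 0.0, -0.2]
finger_gap: 0.0685
finger_force: 0.0
```

```bash
cat >> h.py <<'E'
def wrist():
    o=r.observe(); s=snap('wrist')
    T=np.eye(4); T[:3,:3]=Ro.from_quat(o['tcp_rot']).as_matrix(); T[:3,3]=o['position']
    return s,world(s,T@np.array(s['T_tool_cam']))
def rects(s,W,lo,hi,extra=None,mn=60):
    m=(W[...,2]>lo)&(W[...,2]<hi)&(s['z_map']>0)
    if extra is not None: m&=extra
    n,L,st,c=cv2.connectedComponentsWithStats(m.astype(np.uint8))
    hsv=cv2.cvtColor(s['frame'],cv2.COLOR_RGB2HSV)
    for i in range(1,n):
        if st[i,4]<mn: continue
        P=W[L==i]; rc=cv2.minAreaRect((P[:,:2]*1000).astype(np.float32))
        print(c[i].round(),st[i,4],'z',np.median(P[:,2]).round(4),'rect',np.round(rc[0],1),np.round(rc[1],1),round(rc[2],1),'hsv',np.median(hsv[L==i],0))
E
python3 -c "
from h import *
s,W=wrist(); cv2.imwrite('pics/w1.png',s['frame'][...,::-1])
rects(s,W,.07,.09)
print(r.observe()['position'])
go(.4353,-.1416,.043,11.7)"
```

```text
[438.  23.] 780 z 0.0809 rect [527.1  29.3] [10.2 44.5] 59.2 hsv [ 18. 123. 138.]
[279. 203.] 1036 z 0.0783 rect [ 434.9 -140.7] [52. 16.] 11.5 hsv [ 25.  96. 254.]
[223. 262.] 452 z 0.0785 rect [ 390.3 -213.6] [32.1 16.2] 54.7 hsv [ 89.  222.5 227. ]
[404. 257.] 984 z 0.0782 rect [ 566.8 -169.9] [52.9 17.1] 19.0 hsv [ 25.  98. 253.]
[305. 283.] 918 z 0.0783 rect [ 478.5 -217.9] [51.9 16.8] 29.0 hsv [ 89. 225. 227.]
[258. 329.] 842 z 0.0785 rect [ 441.8 -282.8] [17.2 50.9] 89.9 hsv [ 22.  114.  248.5]
[351. 339.] 100 z 0.0758 rect [ 543.6 -276.9] [27.8  6.2] 82.5 hsv [ 18. 125. 188.]
[ 0.4358546  -0.13654475  0.19918829]
t 2.02 slide [-0.0123 -0.0039  0.3905] dr [-0.     -0.0001  0.0007] rows 2.5003369868121137 0.02462097892559362
```

View pics/w1.png

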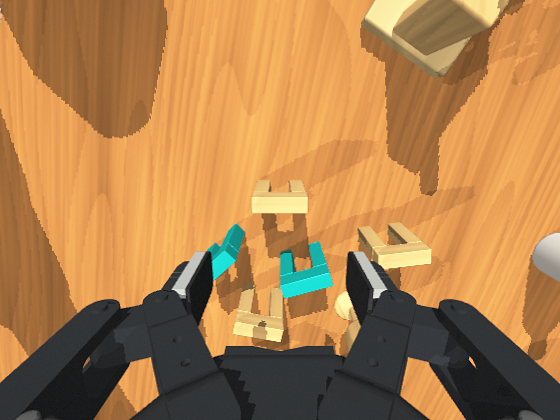

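Wrist view: packer D at (279,203) agrees with the top view within 1 mm. The turquoise pieces at (305,275) and (225,255) are clear of the fingers. I'll correct the 5 mm error and descend.

apply_moves(
  plan=[
    {"slide":[-0.0123,-0.004,0],"dr":[0,0,0]},
    {"slide":[-0.0123,-0.004,0.1],"dr":[0,0,0]},
    {"slide":[-0.0123,-0.004,0.22],"dr":[0,0,0]},
    {"slide":[-0.0123,-0.004,0.22],"dr":[0,0,0]},
    {"slide":[-0.0123,-0.004,0.22],"dr":[0,0,0]},
  ],
)

```text
time: 2.65
position: [0.436, -0.1429, 0.1126]
tcp_rot: [0.63, 0.777, 0.0, 0.0]
ft_force: [0.3, -0.4, 0.1]
finger_gap: 0.0685
finger_force: 0.0
```

```bash
python3 -c "
from h import *
go(.4352,-.1411,.043,11.7)"
```

```text
t 2.65 slide [ 0.0049 -0.0013  0.1739] dr [0.0001 0.0001 0.0006] rows 1.1135980597687418 0.01971024998261985
```

apply_moves(
  plan=[
    {"slide":[0.004,-0.001,0.08],"dr":[0,0,0]},
    {"slide":[0.004,-0.001,0.175],"dr":[0,0,0]},
    {"slide":[0.004,-0.001,0.175],"dr":[0,0,0]},
    {"slide":[0.004,-0.001,0.175],"dr":[0,0,0]},
    {"slide":[0.004,-0.001,0.175],"dr":[0,0,0]},
  ],
)

```text
time: 3.28
position: [0.436, -0.1414, 0.043]
tcp_rot: [0.63, 0.777, 0.001, 0.001]
ft_force: [-0.0, 0.2, 0.6]
finger_gap: 0.068
finger_force: 0.0
```

apply_moves(
  plan=[
    {"slide":[0,0,0],"dr":[0,0,0]},
    {"slide":[0,0,0],"dr":[0,0,0]},
    {"slide":[0,0,0],"dr":[0,0,0]},
    {"slide":[0,0,0],"dr":[0,0,0]},
  ],
  gripper=0.5,
  grip_force=30,
)

```text
time: 3.78
position: [0.4355, -0.1413, 0.0424]
tcp_rot: [0.63, 0.777, 0.001, 0.001]
ft_force: [-1.2, 0.6, 11.2]
finger_gap: 0.0515
finger_force: 30.6
```

```bash
python3 -c "
from h import *
print(r.observe()['position'],r.observe()['finger_gap'],r.observe()['finger_force'])
go(.40,.05,.25,-5)"
```

```text
[ 0.43549478 -0.14127619  0.04240417] 0.051503553424633065 30.64476627856493
t 3.77 slide [ 0.4862  0.0127 -0.519 ] dr [ 0.0003 -0.      0.0469] rows 4.552063022042819 1.578954556986774
```

apply_moves(
  plan=[
    {"slide":[0,0,-0.15],"dr":[0,0,0]},
    {"slide":[0,0,-0.3],"dr":[0,0,0]},
    {"slide":[0.486,0.013,-0.52],"dr":[0,0,0.047]},
    {"slide":[0.486,0.013,-0.52],"dr":[0,0,0.047]},
    {"slide":[0.486,0.013,-0.52],"dr":[0,0,0.047]},
    {"slide":[0.486,0.013,-0.52],"dr":[0,0,0.047]},
    {"slide":[0.486,0.013,-0.52],"dr":[0,0,0.047]},
    {"slide":[0.486,0.013,-0.52],"dr":[0,0,0.047]},
  ],
)

```text
time: 4.78
position: [0.3995, 0.0497, 0.2494]
tcp_rot: [0.737, 0.676, 0.0, -0.0]
ft_force: [-0.4, -0.1, 0.2]
finger_gap: 0.0517
finger_force: 32.2
```

```bash
python3 -c "
from h import *
go(.5635,.128,.24,-19.5)
print(r.observe()['finger_gap'])"
```

```text
t 4.78 slide [0.2308 0.3913 0.0236] dr [ 0.     -0.0001  0.0403] rows 2.9114781726791286 1.3551010411115132
0.05171032605200851
```

apply_moves(
  plan=[
    {"slide":[0.231,0.391,0.02],"dr":[0,0,0.04]},
    {"slide":[0.231,0.391,0.02],"dr":[0,0,0.04]},
    {"slide":[0.231,0.391,0.02],"dr":[0,0,0.04]},
    {"slide":[0.231,0.391,0.02],"dr":[0,0,0.04]},
    {"slide":[0.231,0.391,0.02],"dr":[0,0,0.04]},
    {"slide":[0.231,0.391,0.02],"dr":[0,0,0.04]},
  ],
)

```text
time: 5.52
position: [0.5629, 0.1267, 0.2416]
tcp_rot: [0.817, 0.577, 0.0, -0.0]
ft_force: [-0.3, 0.0, 0.3]
finger_gap: 0.0515
finger_force: 32.2
```

```bash
cat >> h.py <<'E'
O=np.array([.5935,.2125]); A=np.radians(70.5); EY=np.array([np.cos(A),np.sin(A)]); EX=np.array([EY[1],-EY[0]])
def own(W): d=W[...,:2]-O; return d@EX,d@EY
def tgt(oy,z,ox=0): p=O+EX*ox+EY*oy; go(p[0],p[1],z,-19.5)
E
python3 -c "
from h import *
s,W=wrist(); cv2.imwrite('pics/w2.png',s['frame'][...,::-1])
ox,oy=own(W); z=W[...,2]; v=s['z_map']>0
# bar profile: max height along narrow strip around own x=0
for y in np.arange(-80,60,4)/1000:
    m=v&(abs(ox)<.006)&(abs(oy-y)<.002)&(z>.07)
    m2=v&(abs(oy-y)<.002)&(z>.08)
    if m.sum(): print(round(y*1000),m.sum(),np.percentile(z[m],[10,50,95]).round(4),(np.percentile(ox[m2],[2,98])*1000).round(1))
tgt(-.032,.17)"
```

```text
-80 3396 [0.3182 0.3276 0.3349] [-62.8  60.9]
-76 53 [0.1097 0.1103 0.1115] [-29.9  27.9]
-72 56 [0.1093 0.1102 0.1114] [-21.8  19.9]
-68 86 [0.0967 0.0985 0.1093] [-18.3  17.4]
-64 52 [0.0963 0.0975 0.0989] [-8.9  7.9]
-60 52 [0.0959 0.0978 0.0994] [-8.8  7.9]
-56 51 [0.0964 0.0978 0.0991] [-8.8  7.8]
-52 52 [0.0962 0.0974 0.0989] [-8.7  7.8]
-48 58 [0.0963 0.0977 0.0991] [-8.7  7.8]
-44 58 [0.0965 0.0978 0.0991] [-9.7  7.8]
-40 52 [0.0958 0.0976 0.0991] [-9.7  7.7]
-36 56 [0.0961 0.0974 0.099 ] [-9.6  7.7]
-32 61 [0.0962 0.0978 0.099 ] [-9.6  7.7]
-28 52 [0.0961 0.0978 0.0991] [-9.6  7.6]
-24 65 [0.0963 0.098  0.0995] [-9.5  7.6]
-20 52 [0.1022 0.1029 0.1042] [-19.   17.9]
-16 65 [0.1021 0.103  0.1041] [-19.  18.]
-12 56 [0.1017 0.1028 0.1039] [-18.7  17.7]
-8 59 [0.1018 0.1026 0.1041] [-18.7  17.9]
-4 64 [0.1017 0.103  0.1041] [-18.   17.8]
0 65 [0.1014 0.1027 0.1043] [-18.6  17.9]
4 57 [0.1017 0.1028 0.1042] [-18.5  18.9]
8 68 [0.1021 0.103  0.1052] [-19.6  18.7]
12 70 [0.1046 0.1062 0.1084] [-22.7  22.1]
16 70 [0.1078 0.1088 0.1099] [-24.1  22.7]
20 73 [0.1083 0.1092 0.1107] [-24.4  24.1]
24 82 [0.1086 0.1095 0.1106] [-24.5  23.4]
28 75 [0.1089 0.1098 0.1109] [-25.1  24.2]
32 63 [0.1065 0.1081 0.1102] [-22.2  21.2]
36 62 [0.1027 0.1047 0.1068] [-18.7  18.3]
40 81 [0.1025 0.1034 0.1044] [-19.6  18.7]
44 82 [0.1034 0.1045 0.106 ] [-20.6  19.8]
48 85 [0.1045 0.1055 0.1068] [-21.5  20.5]
52 70 [0.1055 0.1063 0.1074] [-22.3  21.4]
56 85 [0.1039 0.105  0.1061] [-20.1  19.3]
t 5.58 slide [0.1464 0.0006 0.1799] dr [ 0.     -0.0002 -0.0001] rows 1.4842556432271532 0.006052658946131764
```

View pics/w2.png

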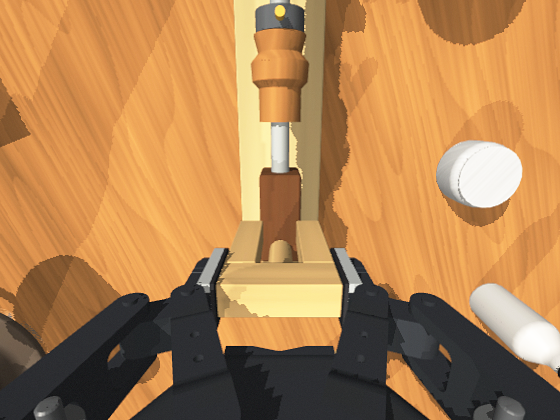

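Wrist view: the hub face is at (280,122) px, own y ≈ -22. The jaw face is at (280,172), own y ≈ -69. The slot in the held packer lines up with the bar at column 280. The gap is about 48 mm, so two packers. I'll move over the slot and then lower.

apply_moves(
  plan=[
    {"slide":[0.145,0,0],"dr":[0,0,0]},
    {"slide":[0.145,0,0.1],"dr":[0,0,0]},
    {"slide":[0.145,0,0.18],"dr":[0,0,0]},
    {"slide":[0.145,0,0.18],"dr":[0,0,0]},
    {"slide":[0.145,0,0.18],"dr":[0,0,0]},
    {"slide":[0.145,0,0.18],"dr":[0,0,0]},
  ],
)

```text
time: 6.32
position: [0.5837, 0.1831, 0.1712]
tcp_rot: [0.816, 0.578, 0.002, 0.0]
ft_force: [0.4, -0.7, 0.4]
finger_gap: 0.0518
finger_force: 32.2
```

```bash
python3 -c "
from h import *
print(r.observe()['position'])
tgt(-.0325,.083,-.0004)"
```

```text
[0.58374135 0.18314072 0.17122875]
t 6.33 slide [-0.0044 -0.0029  0.2206] dr [ 0.0003 -0.0004  0.0001] rows 1.4119735668718163 0.016899387176922204
```

apply_moves(
  plan=[
    {"slide":[-0.004,-0.003,0.03],"dr":[0,0,0]},
    {"slide":[-0.004,-0.003,0.06],"dr":[0,0,0]},
    {"slide":[-0.004,-0.003,0.09],"dr":[0,0,0]},
    {"slide":[-0.004,-0.003,0.12],"dr":[0,0,0]},
    {"slide":[-0.004,-0.003,0.12],"dr":[0,0,0]},
  ],
)

```text
time: 6.95
position: [0.5809, 0.1817, 0.12]
tcp_rot: [0.816, 0.578, -0.001, 0.0]
ft_force: [1.1, 0.5, 0.3]
finger_gap: 0.0515
finger_force: 32.3
```

```bash
python3 -c "
from h import *
print(r.observe()['position'],r.observe()['ft_force'])
tgt(-.0325,.083,-.0004)"
```

```text
[0.58090081 0.18165588 0.12004218] [1.12778807 0.48162441 0.27357395]
t 6.95 slide [0.0021 0.003  0.0926] dr [-0.0001  0.0002  0.0002] rows 0.5931072838916828 0.010362633783523955
```

apply_moves(
  plan=[
    {"slide":[0.001,0.002,0.03],"dr":[0,0,0]},
    {"slide":[0.001,0.002,0.06],"dr":[0,0,0]},
    {"slide":[0.001,0.002,0.088],"dr":[0,0,0]},
    {"slide":[0.001,0.002,0.088],"dr":[0,0,0]},
    {"slide":[0.001,0.002,0.088],"dr":[0,0,0]},
  ],
)

```text
time: 7.58
position: [0.5822, 0.182, 0.0862]
tcp_rot: [0.816, 0.578, -0.0, 0.0]
ft_force: [-0.1, 0.3, -0.2]
finger_gap: 0.0513
finger_force: 32.2
```

```bash
python3 -c "
from h import *
print(r.observe()['position'],r.observe()['ft_force'])
tgt(-.0325,.083,-.0004)"
```

```text
[0.58218818 0.18204173 0.08618167] [-0.08218157  0.29921477 -0.22362431]
t 7.58 slide [-0.      0.0002  0.008 ] dr [0.     0.     0.0002] rows 0.05093024444875272 0.006056763912874117
```

apply_moves(
  plan=[
    {"slide":[0,0,0.009],"dr":[0,0,0]},
    {"slide":[0,0,0.009],"dr":[0,0,0]},
    {"slide":[0,0,0.009],"dr":[0,0,0]},
  ],
)

```text
time: 7.95
position: [0.5821, 0.1822, 0.0826]
tcp_rot: [0.816, 0.578, 0.0, -0.0]
ft_force: [-0.3, -0.1, -0.2]
finger_gap: 0.0516
finger_force: 32.4
```

apply_moves(
  plan=[
    {"slide":[0,0,0],"dr":[0,0,0]},
    {"slide":[0,0,0],"dr":[0,0,0]},
    {"slide":[0,0,0],"dr":[0,0,0]},
    {"slide":[0,0,-0.1],"dr":[0,0,0]},
    {"slide":[0,0,-0.25],"dr":[0,0,0]},
    {"slide":[0,0,-0.4],"dr":[0,0,0]},
    {"slide":[-0.2,0,-0.4],"dr":[0,0,0]},
    {"slide":[-0.2,0,-0.4],"dr":[0,0,0]},
    {"slide":[-0.2,0,-0.4],"dr":[0,0,0]},
    {"slide":[-0.2,0,-0.4],"dr":[0,0,0]},
  ],
  gripper=0.8,
)

```text
time: 9.2
position: [0.5556, 0.1083, 0.2421]
tcp_rot: [0.816, 0.578, -0.0, -0.0]
ft_force: [0.1, 0.5, -0.2]
finger_gap: 0.068
finger_force: 0.0
```

```bash
python3 -c "
from h import *
s,W=wrist(); cv2.imwrite('pics/w3.png',s['frame'][...,::-1])
ox,oy=own(W); z=W[...,2]; m=(s['z_map']>0)&(abs(ox)<.05)&(oy>-.09)&(oy<.06)
for lo,hi in((.115,.13),(.09,.102)):
  k=m&(z>lo)&(z<hi); print(lo,k.sum(),np.percentile(ox[k],[2,50,98]).round(4),np.percentile(oy[k],[2,50,98]).round(4),np.median(z[k]))
print(r.observe()['position'])
go(.40,.0,.25,0)"
```

```text
0.115 1129 [-0.0271 -0.0029  0.0217] [-0.0401 -0.0327 -0.0254] 0.1182066868060409
0.09 2776 [-0.023  -0.001   0.0221] [-0.0688  0.0012  0.0552] 0.09781917888186092
[0.55563588 0.10842493 0.24194884]
t 9.25 slide [-0.3845 -0.2776 -0.0199] dr [-0.0001  0.     -0.0536] rows 3.0376122292905503 1.8044617316014444
```

The packer hangs at own y -40..-25 with its top at about 119 mm. Next is the second packer, A.

apply_moves(
  plan=[
    {"slide":[-0.385,-0.278,0],"dr":[0,0,-0.054]},
    {"slide":[-0.385,-0.278,0],"dr":[0,0,-0.054]},
    {"slide":[-0.385,-0.278,0],"dr":[0,0,-0.054]},
    {"slide":[-0.385,-0.278,0],"dr":[0,0,-0.054]},
    {"slide":[-0.385,-0.278,0],"dr":[0,0,-0.054]},
  ],
)

```text
time: 9.88
position: [0.4002, -0.0005, 0.2429]
tcp_rot: [0.707, 0.708, 0.001, 0.0]
ft_force: [0.2, 0.3, -0.2]
finger_gap: 0.0682
finger_force: 0.0
```

```bash
python3 -c "
from h import *
go(.5668,-.170,.2,18.6)"
```

```text
t 9.88 slide [-0.4245  0.4157  0.1076] dr [ 0.0002 -0.0001 -0.0514] rows 3.86407062597787 1.7309098395333897
```

apply_moves(
  plan=[
    {"slide":[-0.425,0.416,0.1],"dr":[0,0,-0.051]},
    {"slide":[-0.425,0.416,0.1],"dr":[0,0,-0.051]},
    {"slide":[-0.425,0.416,0.1],"dr":[0,0,-0.051]},
    {"slide":[-0.425,0.416,0.1],"dr":[0,0,-0.051]},
    {"slide":[-0.425,0.416,0.1],"dr":[0,0,-0.051]},
    {"slide":[-0.425,0.416,0.1],"dr":[0,0,-0.051]},
    {"slide":[-0.425,0.416,0.1],"dr":[0,0,-0.051]},
  ],
)

```text
time: 10.75
position: [0.5663, -0.1705, 0.2013]
tcp_rot: [0.585, 0.811, -0.001, -0.001]
ft_force: [-0.4, 0.3, 0.2]
finger_gap: 0.0681
finger_force: 0.0
```

```bash
python3 -c "
from h import *
s,W=wrist(); rects(s,W,.07,.085)
print(r.observe()['position'])
go(.5668,-.1703,.112,18.6)"
```

```text
[ 79. 190.] 1087 z 0.0785 rect [ 384.3 -222.1] [52.5 16.5] 55.7 hsv [ 89. 213. 230.]
[281. 199.] 1029 z 0.0784 rect [ 566.7 -170.1] [52.2 16.3] 19.3 hsv [ 25.  96. 253.]
[179. 217.] 1009 z 0.0785 rect [ 479.8 -217.9] [52.7 16.5] 28.7 hsv [ 89. 220. 227.]
[488. 243.] 634 z 0.0778 rect [ 777.2 -148.8] [55.3 25.3] 76.5 hsv [ 18.  19. 213.]
[ 28. 260.] 1048 z 0.0785 rect [ 343.9 -313.5] [17.6 53.6] 0.4 hsv [ 89. 209. 229.]
[128. 263.] 1031 z 0.0784 rect [ 442.1 -282.8] [52.6 17.5] 1.0 hsv [ 25.  98. 253.]
[247. 281.] 254 z 0.0782 rect [ 560.2 -265.2] [40.2 15.6] 11.6 hsv [ 18.  123.5 218. ]
[140. 363.] 119 z 0.0787 rect [ 475.3 -397.4] [16.9 16.1] 79.7 hsv [ 25.  97. 254.]
[427. 394.] 662 z 0.077 rect [ 803.  -339.6] [51.7 18.2] 33.4 hsv [ 11. 161. 245.]
[ 0.56608928 -0.17019383  0.20176029]
t 10.8 slide [-0.0009  0.0019  0.2244] dr [-0.0002 -0.0001 -0.0003] rows 1.436210618746037 0.013710827268968023
```

apply_moves(
  plan=[
    {"slide":[-0.001,0.002,0.1],"dr":[0,0,-0.001]},
    {"slide":[-0.001,0.002,0.2],"dr":[0,0,-0.001]},
    {"slide":[-0.001,0.002,0.25],"dr":[0,0,-0.001]},
    {"slide":[-0.001,0.002,0.3],"dr":[0,0,-0.001]},
    {"slide":[-0.001,0.002,0.35],"dr":[0,0,-0.001]},
    {"slide":[-0.001,0.002,0.397],"dr":[0,0,-0.001]},
    {"slide":[-0.001,0.002,0.397],"dr":[0,0,-0.001]},
    {"slide":[-0.001,0.002,0.397],"dr":[0,0,-0.001]},
    {"slide":[-0.001,0.002,0.397],"dr":[0,0,-0.001]},
  ],
)

```text
time: 11.92
position: [0.5672, -0.1719, 0.0444]
tcp_rot: [0.583, 0.813, 0.0, 0.001]
ft_force: [-0.3, 0.6, 0.4]
finger_gap: 0.0684
finger_force: 0.0
```

apply_moves(
  plan=[
    {"slide":[0,0,0],"dr":[0,0,0]},
    {"slide":[0,0,0],"dr":[0,0,0]},
    {"slide":[0,0,0],"dr":[0,0,0]},
    {"slide":[0,0,0],"dr":[0,0,0]},
  ],
  gripper=0.5,
  grip_force=30,
)

```text
time: 12.42
position: [0.5671, -0.1718, 0.0444]
tcp_rot: [0.583, 0.813, 0.0, 0.0]
ft_force: [-0.4, 1.0, 6.2]
finger_gap: 0.052
finger_force: 31.2
```

```bash
python3 -c "
from h import *
print(r.observe()['position'],r.observe()['finger_gap'])
go(.46,.0,.25,0)"
```

```text
[ 0.56714502 -0.17175582  0.04436066] 0.052031751752044074
t 12.43 slide [ 0.4925 -0.1152 -0.5144] dr [0.0002 0.     0.052 ] rows 4.61698166116212 1.750631617576922
```

apply_moves(
  plan=[
    {"slide":[0,0,-0.15],"dr":[0,0,0]},
    {"slide":[0,0,-0.3],"dr":[0,0,0]},
    {"slide":[0.49,-0.115,-0.52],"dr":[0,0,0.052]},
    {"slide":[0.49,-0.115,-0.52],"dr":[0,0,0.052]},
    {"slide":[0.49,-0.115,-0.52],"dr":[0,0,0.052]},
    {"slide":[0.49,-0.115,-0.52],"dr":[0,0,0.052]},
    {"slide":[0.49,-0.115,-0.52],"dr":[0,0,0.052]},
    {"slide":[0.49,-0.115,-0.52],"dr":[0,0,0.052]},
  ],
)

```text
time: 13.42
position: [0.4604, -0.0012, 0.2516]
tcp_rot: [0.707, 0.707, 0.0, 0.0]
ft_force: [0.6, -0.4, -0.6]
finger_gap: 0.0517
finger_force: 31.9
```

```bash
python3 -c "
from h import *
tgt(-.0535,.24,-.0006)"
```

```text
t 13.43 slide [0.4086 0.2869 0.0293] dr [ 0.0001 -0.0001  0.0542] rows 3.200646221856632 1.824120870211085
```

apply_moves(
  plan=[
    {"slide":[0.409,0.287,0],"dr":[0,0,0.054]},
    {"slide":[0.409,0.287,0],"dr":[0,0,0.054]},
    {"slide":[0.409,0.287,0],"dr":[0,0,0.054]},
    {"slide":[0.409,0.287,0],"dr":[0,0,0.054]},
    {"slide":[0.409,0.287,0.1],"dr":[0,0,0.054]},
    {"slide":[0.409,0.287,0.17],"dr":[0,0,0.054]},
    {"slide":[0.409,0.287,0.17],"dr":[0,0,0.054]},
    {"slide":[0.409,0.287,0.17],"dr":[0,0,0.054]},
  ],
)

```text
time: 14.42
position: [0.5758, 0.1613, 0.1845]
tcp_rot: [0.817, 0.577, 0.0, 0.0]
ft_force: [-0.3, -0.2, 0.1]
finger_gap: 0.0515
finger_force: 31.8
```

```bash
python3 -c "
from h import *
print(r.observe()['position']);tgt(-.0535,.12,-.0006)"
```

```text
[0.57584829 0.16127696 0.18448525]
t 14.43 slide [ 0.0017 -0.0028  0.1612] dr [ 0.0002  0.     -0.0001] rows 1.031960091476528 0.007028773149701513
```

apply_moves(
  plan=[
    {"slide":[0.001,-0.002,0.05],"dr":[0,0,0]},
    {"slide":[0.001,-0.002,0.09],"dr":[0,0,0]},
    {"slide":[0.001,-0.002,0.13],"dr":[0,0,0]},
    {"slide":[0.001,-0.002,0.16],"dr":[0,0,0]},
    {"slide":[0.001,-0.002,0.16],"dr":[0,0,0]},
  ],
)

```text
time: 15.05
position: [0.5744, 0.163, 0.1187]
tcp_rot: [0.816, 0.578, -0.0, 0.0]
ft_force: [1.9, -0.8, -1.3]
finger_gap: 0.0521
finger_force: 31.9
```

```bash
python3 -c "
from h import *
print(r.observe()['position'],r.observe()['ft_force']);tgt(-.0535,.085,-.0006)"
```

```text
[0.57436766 0.16298123 0.11873784] [ 1.89784656 -0.78597177 -1.30363186]
t 15.05 slide [-0.001   0.0023  0.0843] dr [0.     0.0002 0.0001] rows 0.5400446091828631 0.00808893124476046
```

apply_moves(
  plan=[
    {"slide":[-0.001,0.003,0.03],"dr":[0,0,0]},
    {"slide":[-0.001,0.003,0.06],"dr":[0,0,0]},
    {"slide":[-0.001,0.003,0.086],"dr":[0,0,0]},
    {"slide":[-0.001,0.003,0.086],"dr":[0,0,0]},
    {"slide":[-0.001,0.003,0.086],"dr":[0,0,0]},
  ],
)

```text
time: 15.68
position: [0.5752, 0.1627, 0.085]
tcp_rot: [0.816, 0.578, -0.0, -0.0]
ft_force: [0.4, -0.7, -0.6]
finger_gap: 0.0519
finger_force: 32.3
```

```bash
python3 -c "
from h import *
print(r.observe()['position'],r.observe()['ft_force']);tgt(-.0535,.0844,-.0006)"
```

```text
[0.57515045 0.16267581 0.08496036] [ 0.35576957 -0.68491057 -0.59180412]
t 15.68 slide [-0.001   0.0002  0.0014] dr [-0.0001  0.      0.0002] rows 0.011143967545654053 0.0070387066463083415
```

apply_moves(
  plan=[
    {"slide":[0,0,0.002],"dr":[0,0,0]},
    {"slide":[0,0,0.002],"dr":[0,0,0]},
    {"slide":[0,0,0.002],"dr":[0,0,0]},
    {"slide":[0,0,-0.1],"dr":[0,0,0]},
    {"slide":[0,0,-0.25],"dr":[0,0,0]},
    {"slide":[0,0,-0.4],"dr":[0,0,0]},
    {"slide":[-0.225,0,-0.4],"dr":[0,0,0]},
    {"slide":[-0.225,0,-0.4],"dr":[0,0,0]},
    {"slide":[-0.225,0,-0.4],"dr":[0,0,0]},
    {"slide":[-0.225,0,-0.4],"dr":[0,0,0]},
    {"slide":[-0.225,0,-0.4],"dr":[0,0,0]},
  ],
  gripper=0.8,
)

```text
time: 17.05
position: [0.5456, 0.0791, 0.2449]
tcp_rot: [0.816, 0.578, -0.0, 0.0]
ft_force: [0.5, -0.2, 0.3]
finger_gap: 0.0683
finger_force: 0.0
```

```bash
python3 -c "
from h import *
s,W=wrist(); cv2.imwrite('pics/w4.png',s['frame'][...,::-1])
ox,oy=own(W); z=W[...,2]; m=(s['z_map']>0)&(abs(ox)<.05)&(oy>-.2)&(oy<.06)
k=m&(z>.115)&(z<.13)
n,L,st,c=cv2.connectedComponentsWithStats(k.astype(np.uint8))
for i in range(1,n):
  if st[i,4]>60:
    j=L==i; print(c[i],np.percentile(ox[j],[2,50,98]).round(4),np.percentile(oy[j],[2,50,98]).round(4),np.median(z[j]))
k=m&(z>.17)&(z<.19)
if k.sum(): print('handle',k.sum(),ox[k].min(),ox[k].max(),oy[k].min(),oy[k].max())
print(r.observe()['position'])
tgt(-.145,.144,-.0006)"
```

```text
[278.22809917  72.52727273] [-0.0272 -0.0027  0.0215] [-0.0403 -0.0331 -0.0256] 0.11817185220827936
[278.0911414   97.40204429] [-0.0268 -0.0026  0.0212] [-0.0603 -0.0523 -0.045 ] 0.11814475071084551
[279.38271605 192.9382716 ] [-0.0106 -0.0015  0.0091] [-0.1414 -0.1344 -0.1331] 0.12224411206686842
handle 652 -0.01132331438129143 0.009856553252120752 -0.1538808406293716 -0.1330101997374031
[0.54555419 0.07893873 0.24487468]
t 17.1 slide [-7.600e-03  1.000e-04  2.522e-01] dr [-0.      0.0001  0.0005] rows 1.6147544154350493 0.01658495341888779
```

View pics/w4.png

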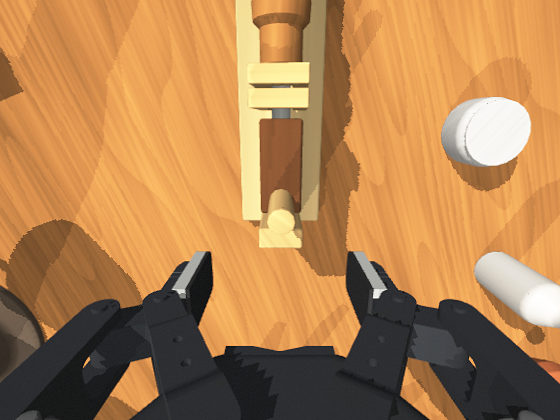

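Both packers hang astride the bar, at (278,72) and (278,97) px. The handle is centred under the fingers at own y ≈ -144. I'll descend and grip it.

apply_moves(
  plan=[
    {"slide":[-0.006,0,0],"dr":[0,0,0]},
    {"slide":[-0.006,0,0.07],"dr":[0,0,0]},
    {"slide":[-0.006,0,0.14],"dr":[0,0,0]},
    {"slide":[-0.006,0,0.2],"dr":[0,0,0]},
    {"slide":[-0.006,0,0.248],"dr":[0,0,0]},
    {"slide":[-0.006,0,0.248],"dr":[0,0,0]},
    {"slide":[-0.006,0,0.248],"dr":[0,0,0]},
  ],
)

```text
time: 17.98
position: [0.5451, 0.0754, 0.1468]
tcp_rot: [0.816, 0.578, 0.0, 0.0]
ft_force: [-0.2, -0.3, 0.7]
finger_gap: 0.0686
finger_force: 0.0
```

apply_moves(
  plan=[
    {"slide":[0,0,0],"dr":[0,0,0]},
    {"slide":[0,0,0],"dr":[0,0,0]},
    {"slide":[0,0,0],"dr":[0,0,0]},
    {"slide":[0,0,0],"dr":[0,0,0]},
    {"slide":[0,0,0],"dr":[0,0,0]},
    {"slide":[0,0,0],"dr":[0,0,0]},
  ],
  gripper=0.1,
  grip_force=70,
)

```text
time: 18.73
position: [0.5457, 0.0753, 0.1469]
tcp_rot: [0.816, 0.578, 0.001, 0.001]
ft_force: [3.6, -2.4, 5.6]
finger_gap: 0.0204
finger_force: 68.4
```

```bash
python3 -c "
from h import *
o=r.observe();print(o['position'],o['ft_force'],o['finger_gap'],own(o['position'])); tgt(-.145+.016,.144)"
```

```text
[0.54572246 0.0753282  0.14685047] [ 3.57133772 -2.39951193  5.6490584 ] 0.020432706479728044 (np.float64(0.0007517912912815057), np.float64(-0.1452523016137787))
t 18.73 slide [ 0.0406 -0.0019  0.0072] dr [ 0.0003 -0.0001  0.0002] rows 0.2642799299997182 0.013972371509644234
```

apply_moves(
  plan=[
    {"slide":[0.006,-0.001,0],"dr":[0,0,0]},
    {"slide":[0.012,-0.001,0],"dr":[0,0,0]},
    {"slide":[0.018,-0.001,0],"dr":[0,0,0]},
    {"slide":[0.024,-0.001,0],"dr":[0,0,0]},
    {"slide":[0.03,-0.001,0],"dr":[0,0,0]},
    {"slide":[0.034,-0.001,0],"dr":[0,0,0]},
    {"slide":[0.034,-0.001,0],"dr":[0,0,0]},
    {"slide":[0.034,-0.001,0],"dr":[0,0,0]},
  ],
)

```text
time: 19.73
position: [0.5499, 0.0872, 0.1468]
tcp_rot: [0.817, 0.577, 0.001, 0.001]
ft_force: [4.6, -3.9, 5.3]
finger_gap: 0.0204
finger_force: 68.4
```

```bash
cat > st.py <<'E'
from h import *
o=r.observe();f=o['ft_force'];print(o['position'],'f own',f[:2]@EX,f[:2]@EY,f[2],o['finger_gap'],own(o['position']))
E
python3 st.py
```

```text
[0.54988735 0.0872357  0.14684689] f own 5.594619731619403 -2.1132756763603555 5.302446426367246 0.020371601068706117 (np.float64(0.0007029869896181043), np.float64(-0.13263753397599062))
```

apply_moves(
  plan=[
    {"slide":[0.003,0,0],"dr":[0,0,0]},
    {"slide":[0.006,0,0],"dr":[0,0,0]},
    {"slide":[0.008,0,0],"dr":[0,0,0]},
    {"slide":[0.008,0,0],"dr":[0,0,0]},
    {"slide":[0.008,0,0],"dr":[0,0,0]},
  ],
)

```text
time: 20.35
position: [0.5509, 0.0899, 0.1469]
tcp_rot: [0.817, 0.577, 0.001, 0.001]
ft_force: [2.9, -3.9, 6.3]
finger_gap: 0.0205
finger_force: 68.4
```

```bash
python3 st.py
```

```text
[0.55085855 0.08994706 0.14685065] f own 4.010781904441947 -2.6841123645076133 6.284618119130818 0.020484187970796923 (np.float64(0.000713408602732621), np.float64(-0.12975749074931878))
```

Travel is 15.5 mm and I feel only the spring so far. I'll continue in 0.6 mm steps.

apply_moves(
  plan=[
    {"slide":[0.0015,0,0],"dr":[0,0,0]},
    {"slide":[0.003,0,0],"dr":[0,0,0]},
    {"slide":[0.0045,0,0],"dr":[0,0,0]},
    {"slide":[0.0045,0,0],"dr":[0,0,0]},
    {"slide":[0.0045,0,0],"dr":[0,0,0]},
  ],
)

```text
time: 20.98
position: [0.5509, 0.09, 0.1468]
tcp_rot: [0.817, 0.577, -0.0, 0.002]
ft_force: [0.4, -9.1, 9.3]
finger_gap: 0.02
finger_force: 68.7
```

```bash
python3 st.py
```

```text
[0.55087295 0.08998588 0.14684637] f own 3.4573303273796743 -8.448334893709266 9.27323553825337 0.020036427302009253 (np.float64(0.0007140236063012262), np.float64(-0.12971609398773257))
```

Contact at about 15.6 mm of travel, well short of the 28 mm stop, so it is squeezing the packers. I'll increase the push.

apply_moves(
  plan=[
    {"slide":[0.003,0,0],"dr":[0,0,0]},
    {"slide":[0.006,0,0],"dr":[0,0,0]},
    {"slide":[0.009,0,0],"dr":[0,0,0]},
    {"slide":[0.009,0,0],"dr":[0,0,0]},
    {"slide":[0.009,0,0],"dr":[0,0,0]},
  ],
)

```text
time: 21.6
position: [0.5509, 0.09, 0.1469]
tcp_rot: [0.818, 0.576, -0.002, 0.002]
ft_force: [-5.0, -17.5, 13.2]
finger_gap: 0.0202
finger_force: 69.3
```

```bash
python3 st.py
```

```text
[0.55087079 0.09004862 0.14685881] f own 1.134394134284274 -18.213769527092467 13.23100670228723 0.020213423217312565 (np.float64(0.0006910508103377401), np.float64(-0.12965766955037966))
```

apply_moves(
  plan=[
    {"slide":[0.003,0,0],"dr":[0,0,0]},
    {"slide":[0.005,0,0],"dr":[0,0,0]},
    {"slide":[0.005,0,0],"dr":[0,0,0]},
    {"slide":[0.005,0,0],"dr":[0,0,0]},
    {"slide":[0.005,0,0],"dr":[0,0,0]},
  ],
)

```text
time: 22.22
position: [0.5509, 0.09, 0.1469]
tcp_rot: [0.818, 0.575, -0.003, 0.003]
ft_force: [-6.9, -22.2, 16.5]
finger_gap: 0.0202
finger_force: 69.6
```

```bash
python3 st.py; python3 -c "
from h import *
s=snap('scene'); a=cv2.resize(s['frame'][200:420,300:560,::-1],(709,600)); cv2.imwrite('pics/s2.png',a)
s,W=wrist(); ox,oy=own(W); z=W[...,2]; k=(s['z_map']>0)&(abs(ox)<.05)&(oy>-.1)&(oy<.0)&(z>.115)&(z<.13)
print(k.sum(), np.percentile(oy[k],[1,99]) if k.sum() else 0)
"; python3 st.py
```

```text
[0.55090304 0.09004502 0.1468533 ] f own 0.9265124421522404 -23.17667980424672 16.459945783751742 0.02019975696443682 (np.float64(0.0007226514111564991), np.float64(-0.12965030018763676))
6162 [-0.05327921 -0.02225313]
[0.55084351 0.09006963 0.1468284 ] f own 0.7474882244401649 -23.44474513927234 15.908619784663157 0.020199815198058142 (np.float64(0.0006583168497997057), np.float64(-0.12964698040183806))
```

View pics/s2.png

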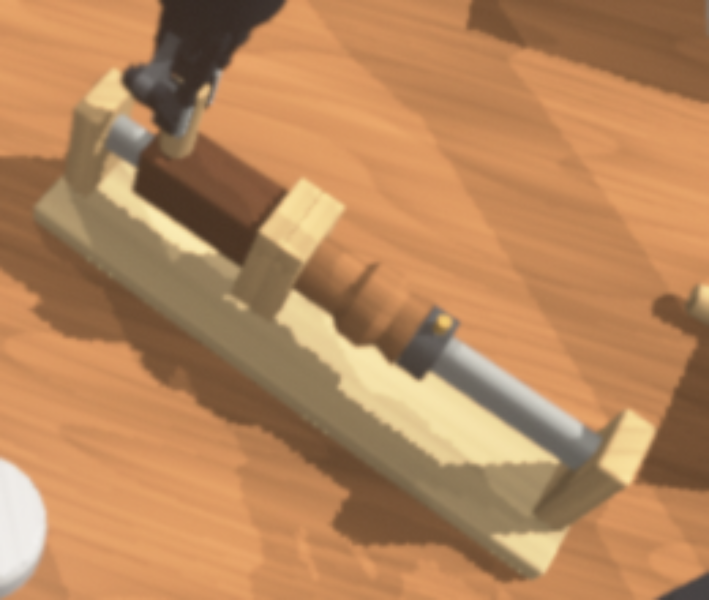

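The picture shows both packers pressed flush between jaw and hub at (290,250), spanning 32 mm (own y -53..-22). The gripper touches only the handle at (185,130). The push holds steady at 23 N, so I'm handing in.

```bash
python3 -c "
from rig import r
print(r.job_done())"
```

```text
the job is handed in; nothing more can be done
None
```

I hung two packers on the bar and pushed the jaw by its handle until they were squeezed against the hub, then handed the job in with the arm still holding about 23 N; the jaw met them at about 15.6 mm of its 28 mm travel, and the arm never moved the goblet or offcut.

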